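# Seat the toothed burr holder in the coffee grinder

### The arm

A 6-joint arm with a two-finger parallel gripper is mounted at the origin on the work surface. World frame = base frame: x ahead of the robot, y to its left, z up, the work surface at z = 0. Lengths are in m, angles in rad, forces in N, time in s.
With the tool pointing down it reaches from about 0.425 to 0.95 m from the base axis. Payload 3.5 kg.
Tool frame: the origin (TCP) lies on the centre line of the jaws, within the pads' length; the fingertips stand 14 mm ahead of it and the grasp point (between the pads) lies 5 mm behind it (tips_ahead is the distance from the TCP to the fingertips, in m); y points along the fingers, z is the direction in which the jaws open and shut, and the axes are right-handed (so a half turn about y gives the same grasp; the last joint's range is limited). The gripper opens to 85 mm and grips with 20 to 120 N. Pads are 22 mm wide; open, the fingers measure 114 mm over their backs; the gripper's body (76 mm by 85 mm) begins 54 mm behind the grasp point. The pads swing forward as they close: fully open they stand 13 mm farther back than shut.
Start: joints at [-1.292, 0.286, 1.577, -0, 1.279, -0.15], TCP at [0.281, -0.614, 0.245] pointing down, gripper open.
Joint ranges: [-2.77, 2.77], [-0.9, 2.22], [0.21, 2.48], [-1.53, 4.67], [0.24, 2.81], [-2.84, 2.84]. Speed limits (rad/s): [2.79, 2.79, 3.14, 3.14, 3.14, 3.14].

### API

Orientations are given as a unit quaternion [x, y, z, w].
In Python, from plant import get_state, read_camera, sign_off, tips_ahead gives the robot as it stands.
- The arm moves only by the tool send_rows, never from a script. Its argument "plan" is a list of rows, each a list of 2 entries, a list of its own where there are three numbers: the shift along the tool's x, y, z in units of 12 cm (1.0 is 12 cm), then the turn, a rotation vector about the tool's x, y, z in units of 360 degrees (1.0 is 360 degrees). In form: [[[tx, ty, tz], [rx, ry, rz]], ...]. A call has 1 to 12 rows; each row shifts and turns the commanded pose from where the row before left it, along the tool's axes as they then stand; what a row does not reach is not made up. A row lasts 1/10 s, in which the tool goes at most 50 mm and 8.59 degrees, less where a joint would pass 70% of its speed; a pose out of reach is approached as far as the arm can. A call with a number of a shift or a turn outside -1 to 1 is refused whole. A call with a gripper value outside its range is refused whole. "gripper" is the closure, from 0 (fully open) to 1 (shut), set as the call begins (left out, the last holds). The fingers move at their own pace and stop on an object; "grip_force" is the grip in N (left out, the last holds). Time passes only in rows, so rows that do not move let the fingers close. It gives the time, the measured TCP pose, the force and the opening at its end, in the units of the state.
- get_state(): the state, without advancing time (a new reading comes with each control period).
- read_camera(name): name is "scene" or "top"; returns a dict with "img" (480x640x3 uint8, blue, green, red), "fx", "fy", "cx", "cy" (pixels), "D" ([k1, k2, p1, p2, k3] as OpenCV has them; the pictures are not rectified), "world_from_camera" (4x4, takes a point from camera to world coordinates). Camera axes: x right, y down, z forward; pixel columns grow to the right and rows downward; lengths in m; the calibration is good to about 2 mm. A picture is of the moment at which its call begins. There is no depth.
- sign_off(): hands the job in, once; it reports no verdict.
The state is a dict: "time": time; "qpos": joint angles; "dq": joint speeds; "joint_efforts": joint torques, N m; "eef_pos": TCP position; "tcp_rot": TCP orientation; "contact_force": force on the tool from outside, world axes, zero at the start; "wrist_torque": the same for the moment, N m; "opening": opening from 0.0 (shut) to 1.0 (fully open).
Only numpy, scipy, OpenCV 4.12 (cv2) and the standard library are available. Lean on these libraries where they do the work, as an engineer would, in place of code of your own. Each camera call takes 0.05 s, during which the arm holds its last target. There are 200 camera calls.

### The job

Put the washed burr holder, the metal disc with four teeth, back into the open top of the coffee grinder: turn it so that its teeth go into the four notches, push it down fully home against the stiff pad, and let go. Leave the plain round lid and the mug where they are.

Things in the scene. Friction and masses are not known exactly. Their poses are not given: they have to be found in the camera images.
- carrier: Burr holder: dark steel disc, 60 mm in diameter, 26 thick, with four teeth along +x, -x, +y, -y, each 14 wide, 26 high, reaching 40 from the axis. On top an aluminium grip fin, 46 long (x), 12 thick (y), from 26 to 60 above the underside. 0.18 kg. Origin: centre of underside, z up. Lies flat on the counter. Any of its four quarter-turn positions fits the grinder.
- grinder: Fixed black grinder, 130 mm square, rim at 170. Origin: centre of base. Well in its top on the z axis, 27 deep: bore 69 across plus notches along +x, -x, +y, -y, 28 wide, reaching 47 from the axis; play 4 mm, 10 degrees. Rubber pad inside, top at 158, carries the holder's weight, sinks 14 under 8 N or more and stays down. Home: holder's underside at 143-144, disc top flush with rim.
- lid: Bystander: plain lid, a smooth round dark steel disc 80 mm in diameter, 26 mm thick, without teeth, with a grip fin just like the burr holder's. Origin: centre of the underside, lying flat on the counter.
- mug: Bystander: orange ceramic mug, 80 mm across, 90 mm high, handle at its +y side, upright on the counter. Origin: centre of the underside.

How it is judged:
By the outcome, as a careful person would: the job done as asked, in the order asked, and still so for the second after the job is handed in, with the robot touching nothing.
It also fails if it takes over 43 s, if anything falls off the work surface, if the arm or the gripper's body presses on something with over 40 N, if the wrist force passes 120 N, or if a joint passes its speed limit or range.

## Working session

There is one attempt and no reset: what is moved stays moved. The work goes in short steps, Python scripts to look and compute and a tool call to move; the robot and the scene stay as the last step left them, time stands still between calls to the robot, and variables do not carry over. Pictures are saved under pics/ and viewed, about 8 in all and at most 12, crops included, and the job is handed in when it is done.

Besides the shell and the picture viewer there is one more tool, called after "Request:" as a command line: name --argument value ..., lists and objects as JSON in quotes. send_rows: Moves the arm, as the interface text tells. Its arguments: {"type":"object","properties":{"plan":{"type":"array"},"gripper":{"type":"number"},"grip_force":{"type":"number"}},"required":["plan"]}

```bash
ls; mkdir -p pics; python3 - <<'E'
from plant import *
import cv2
s=get_state(); print(s); print(tips_ahead)
for n in("scene","top"):
    c=read_camera(n); cv2.imwrite(f"pics/{n}0.png",c["img"]); print(n,c["fx"],c["fy"],c["cx"],c["cy"],c["D"],c["world_from_camera"])
E
```

```text
pics
{'time': 0.0, 'qpos': array([-1.29203258e+00,  2.87165120e-01,  1.57818610e+00, -2.64886744e-05,
        1.27862223e+00, -1.49999322e-01]), 'dq': array([-1.22480431e-05,  3.63545874e-04,  2.05218071e-04,  7.67957128e-04,
       -1.58439302e-03,  5.84120048e-05]), 'joint_efforts': array([-4.81843608e-05, -4.05979908e+01, -2.92627877e+01, -1.73323897e-04,
        5.84775611e-03, -2.23958644e-06]), 'eef_pos': array([ 0.28047399, -0.6132728 ,  0.24394259]), 'tcp_rot': array([-0.15049777,  0.69175816, -0.69007932,  0.15037157]), 'contact_force': array([-0.21572342, -0.39929486, -0.4893671 ]), 'wrist_torque': array([-0.04561349,  0.01708807,  0.04995105]), 'opening': 1.0001763498879566}
0.014
scene 459.7946825528146 459.7946825528146 316.05461358290023 248.06012114882776 [-0.10481221  0.          0.          0.          0.        ] [[ 0.96068376  0.23785705 -0.1432157   0.70254921]
 [ 0.27760164 -0.8319943   0.48033615 -0.37431342]
 [-0.0049033  -0.50120806 -0.86531292  0.71633588]
 [ 0.          0.          0.          1.        ]]
top 449.04822566016503 449.04822566016503 319.99285458070926 242.16014131190363 [-0.07597063  0.          0.          0.          0.        ] [[ 0.0156637  -0.98487089  0.17258033  0.42649361]
 [-0.99963671 -0.0116386   0.02431039 -0.02575084]
 [-0.021934   -0.17289842 -0.9846954   0.96774675]
 [ 0.          0.          0.          1.        ]]
```

View pics/scene0.png

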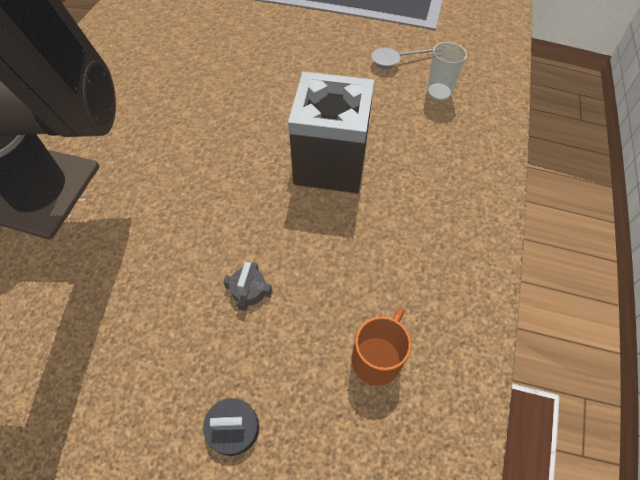

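View pics/top0.png

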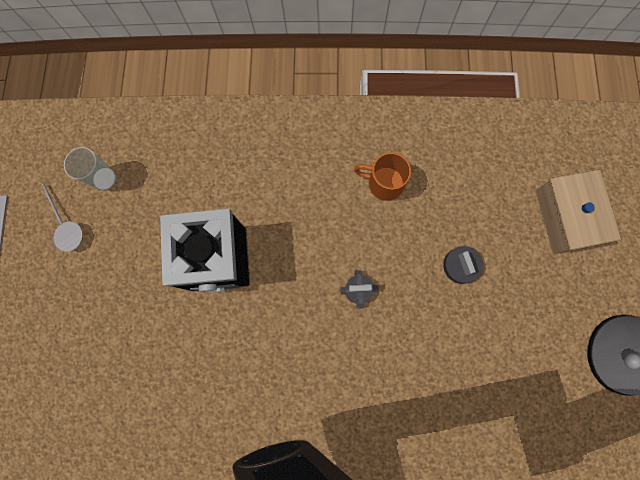

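The scene view shows the holder at about (247,286), the grinder top at (332,102), the lid at (231,427) and the mug at (380,350). In the top view the holder is at (360,289), the grinder top at (200,248), the lid at (464,265) and the mug at (390,177).

```bash
cat > h.py <<'E'
import numpy as np, cv2
from plant import *
from scipy.spatial.transform import Rotation as R
def ray(c,uv,z):
    K=np.array([[c["fx"],0,c["cx"]],[0,c["fy"],c["cy"]],[0,0,1]])
    p=cv2.undistortPoints(np.float64(uv).reshape(-1,1,2),K,np.array(c["D"],float)).reshape(-1,2)
    T=np.array(c["world_from_camera"]); d=np.c_[p,np.ones(len(p))]@T[:3,:3].T; o=T[:3,3]
    return o+d*((z-o[2])/d[:,2])[:,None]
def blob(m,area=20):
    cs,_=cv2.findContours(m.astype(np.uint8),cv2.RETR_EXTERNAL,cv2.CHAIN_APPROX_NONE)
    return sorted([k for k in cs if cv2.contourArea(k)>area],key=cv2.contourArea,reverse=True)
def crop(img,x,y,r,s=300): return cv2.resize(img[y-r:y+r,x-r:x+r],(s,s),interpolation=cv2.INTER_CUBIC)
E
python3 - <<'E'
from h import *
t=read_camera("top"); s=read_camera("scene")
a=np.vstack([np.hstack([crop(t["img"],200,248,50),crop(t["img"],360,289,30)]),np.hstack([crop(s["img"],332,112,50),crop(s["img"],247,286,30)])])
cv2.imwrite("pics/crops.png",a)
# fin + grinder rim masks
for n,c,hb,gb in(("top",t,(330,259,390,319),(150,200,250,300)),("scene",s,(217,256,277,316),(280,65,385,140))):
    for nm,b in(("holder",hb),("grinder",gb)):
        I=c["img"][b[1]:b[3],b[0]:b[2]].astype(int); sat=I.max(2)-I.min(2); v=I.max(2)
        br=(sat<30)&(v>130); dk=(sat<30)&(v<=130)
        for mn,m in(("bright",br),("dark",dk)):
            for k in blob(m,30)[:3]:
                r=cv2.minAreaRect(k+np.array(b[:2])); print(n,nm,mn,cv2.contourArea(k),np.round(r[0],1),np.round(r[1],1),round(r[2],1),np.round(cv2.boxPoints(r),1).tolist())
E
```

```text
top holder bright 96.5 [360.  287.5] [ 5. 22.] 90.0 [[349.0, 285.0], [371.0, 285.0], [371.0, 290.0], [349.0, 290.0]]
top holder dark 735.5 [359. 289.] [29.8 31.1] 41.4 [[337.5, 290.79998779296875], [358.1000061035156, 267.5], [380.5, 287.20001220703125], [359.8999938964844, 310.5]]
top grinder bright 4809.0 [195.4 246.7] [72.4 71.4] 86.4 [[157.60000610351562, 212.8000030517578], [228.8000030517578, 208.39999389648438], [233.3000030517578, 280.6000061035156], [162.10000610351562, 285.1000061035156]]
top grinder bright 53.5 [205. 287.] [ 6. 12.] 90.0 [[199.0, 284.0], [211.0, 284.0], [211.0, 290.0], [199.0, 290.0]]
top grinder dark 1613.0 [195.8 246.3] [50.4 51.8] 84.8 [[167.6999969482422, 223.5], [219.3000030517578, 218.8000030517578], [223.8000030517578, 269.0], [172.1999969482422, 273.70001220703125]]
top grinder dark 1424.5 [220.8 267.8] [ 63.9 100. ] 40.5 [[164.0, 285.0], [229.0, 209.0], [277.6000061035156, 250.60000610351562], [212.60000610351562, 326.6000061035156]]
scene holder bright 152.0 [243.7 273.9] [ 7.  26.6] 18.4 [[236.1999969482422, 285.3999938964844], [244.600006103515
[... 189 characters left out ...]
001220703125], [254.10000610351562, 258.5], [274.70001220703125, 292.79998779296875], [241.0, 313.0]]
scene grinder bright 3900.5 [330.8 100.7] [80.3 53.4] 7.0 [[287.70001220703125, 122.4000015258789], [294.20001220703125, 69.30000305175781], [373.79998779296875, 79.0999984741211], [367.3999938964844, 132.10000610351562]]
scene grinder dark 1227.5 [332.  100.2] [55.1 37.2] 6.3 [[302.6000061035156, 115.5999984741211], [306.70001220703125, 78.5999984741211], [361.5, 84.69999694824219], [357.3999938964844, 121.69999694824219]]
scene grinder dark 869.0 [330.1 130.6] [26.4 82.1] 82.3 [[287.6000061035156, 123.0], [369.0, 112.0], [372.5, 138.10000610351562], [291.20001220703125, 149.1999969482422]]
```

View pics/crops.png

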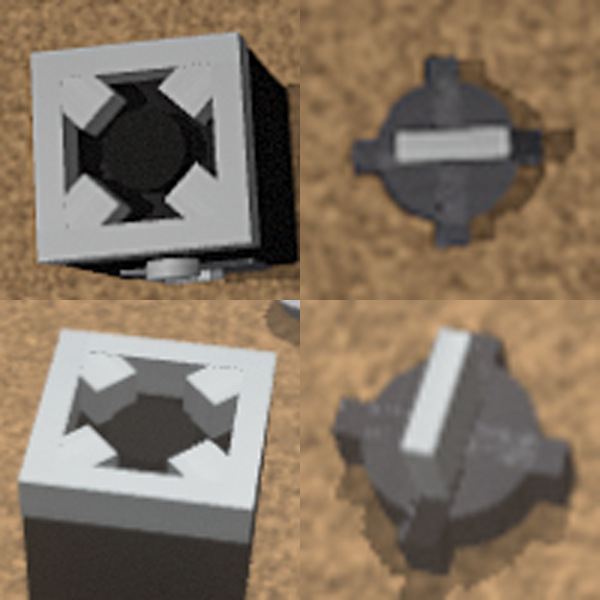

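```bash
python3 - <<'E'
from h import *
t=read_camera("top"); s=read_camera("scene")
def quad(c,b,th):
    I=c["img"][b[1]:b[3],b[0]:b[2]].astype(int); sat=I.max(2)-I.min(2)
    k=blob((sat<30)&(I.max(2)>th),200)[0]; h=cv2.convexHull(k)
    for e in np.arange(1,15,.5):
        q=cv2.approxPolyDP(h,e,True)
        if len(q)==4: return q.reshape(-1,2)+np.array(b[:2]),e
for c,b,th in((t,(150,200,250,300),130),(s,(280,65,385,140),195),(s,(280,65,385,140),180)):
    q,e=quad(c,b,th); P=ray(c,q,.17); print("quad",q.tolist(),e); print(P[:,:2].round(4).tolist(),"ctr",P[:,:2].mean(0).round(4))
    d=np.roll(P,-1,0)-P; print("len",np.linalg.norm(d,axis=1).round(4),"ang",((np.degrees(np.arctan2(d[:,1],d[:,0]))+45)%90-45).round(1))
for n,c,b in(("top",t,(330,259,390,319)),("scene",s,(217,256,277,316))):
    I=c["img"][b[1]:b[3],b[0]:b[2]].astype(int); sat=I.max(2)-I.min(2)
    k=blob((sat<30)&(I.max(2)>130),30)[0]; r=cv2.minAreaRect(k+np.array(b[:2])); P=ray(c,cv2.boxPoints(r),.06)
    m=P.mean(0); d=np.roll(P,-1,0)-P; i=np.argmax(np.linalg.norm(d,axis=1)); print(n,"fin",m.round(4),"len",np.linalg.norm(d,axis=1).round(4),"long ang",np.degrees(np.arctan2(d[i,1],d[i,0]))%180)
# tooth tips read off the crop (top view, z=0.026), mid tip edge
tips=np.array([[443,58],[541,148],[453,244],[356,157]],float); uv=(tips-[300,0])/10*2+[330,259]-[0.4,0.4]
P=ray(t,uv,.024); print("tips",P[:,:2].round(4).tolist(),P.mean(0))
for a,b in((0,2),(1,3)): d=P[a]-P[b]; print(np.linalg.norm(d),np.degrees(np.arctan2(d[1],d[0]))%90)
T=R.from_quat(get_state()["tcp_rot"]).as_matrix(); print(T.round(3))
E
```

```text
quad [[228, 209], [233, 278], [163, 285], [160, 216]] 1.0
[[0.6264, 0.1645], [0.4992, 0.1489], [0.4844, 0.2763], [0.6121, 0.2918]] ctr [0.5555 0.2204]
len [0.1281 0.1283 0.1286 0.1281] ang [7.  6.6 6.9 6.4]
quad [[302, 72], [373, 80], [365, 130], [288, 121]] 1.0
[[0.486, 0.2742], [0.6136, 0.2883], [0.6271, 0.1642], [0.5002, 0.1493]] ctr [0.5567 0.219 ]
len [0.1284 0.1248 0.1277 0.1257] ang [6.3 6.2 6.7 6.5]
quad [[302, 72], [372, 79], [365, 131], [288, 121]] 2.0
[[0.486, 0.2742], [0.6113, 0.2904], [0.6276, 0.162], [0.5002, 0.1493]] ctr [0.5563 0.219 ]
len [0.1264 0.1294 0.128  0.1257] ang [7.4 7.2 5.7 6.5]
top fin [ 0.4938 -0.0855  0.06  ] len [0.0444 0.0101 0.0443 0.0101] long ang 90.72434443301795
scene fin [ 0.4956 -0.0875  0.06  ] len [0.0465 0.0118 0.0463 0.0115] long ang 93.81569435407762
tips [[0.5328, -0.084], [0.4954, -0.1251], [0.455, -0.0883], [0.4907, -0.0476]] [ 0.49347711 -0.08626678  0.024     ]
0.0779212177557112 3.1933735511109433
0.07760792271898834 3.5115654561502367
[[-0.909 -0.     0.416]
 [-0.416  0.001 -0.909]
 [-0.    -1.    -0.001]]
```

Request:
send_rows --plan '[[[-0.287,0,-0.271],[0,0,0]],[[-0.287,0,-0.271],[0,0,0]],[[-0.287,0,-0.271],[0,0,0]],[[-0.287,0,-0.271],[0,0,0]],[[-0.287,0,-0.271],[0,0,0]],[[-0.287,0,-0.271],[0,0,0]],[[-0.287,0,-0.271],[0,0,0]],[[-0.287,0,-0.271],[0,0,0]],[[-0.287,0,-0.271],[0,0,0]],[[-0.287,0,-0.271],[0,0,0]],[[-0.287,0,-0.271],[0,0,0]],[[-0.287,0,-0.271],[0,0,0]]]'

```text
time: 1.5
eef_pos: [0.4947, -0.0852, 0.2457]
tcp_rot: [0.15, -0.691, 0.691, -0.151]
contact_force: [1.0, -0.7, -0.4]
opening: 1.001
```

Request:
send_rows --plan '[[[0,0,0],[0,-0.0212,0]],[[0,0,0],[0,-0.0212,0]],[[0,0,0],[0,-0.0212,0]],[[0,0,0],[0,-0.0212,0]],[[0,0,0],[0,-0.0212,0]],[[0,0,0],[0,-0.0212,0]],[[0,0,0],[0,-0.0212,0]],[[0,0,0],[0,-0.0212,0]],[[0,0,0],[0,-0.0212,0]],[[0,0,0],[0,0,0]]]' --gripper 0.6 --grip_force 60

```text
time: 2.5
eef_pos: [0.4942, -0.0871, 0.2454]
tcp_rot: [-0.514, 0.486, -0.486, 0.514]
contact_force: [-0.1, 0.0, 0.5]
opening: 0.401
```

```bash
cat > go.py <<'E'
import sys
from h import *
# target x y z, yaw of tool z (deg)
x,y,z,a=map(float,sys.argv[1:5]); s=get_state(); T=R.from_quat(s["tcp_rot"]).as_matrix(); p=np.array(s["eef_pos"])
print("t",s["time"],"p",p.round(4),"down",T[:,1].round(4),"yaw",np.degrees(np.arctan2(T[1,2],T[0,2])).round(2),"F",s["contact_force"].round(1),"op",s["opening"].__round__(3))
G=np.eye(3); a=np.radians(a); G=np.c_[[-np.sin(a)*-1,-np.cos(a),0],[0,0,-1],[np.cos(a),np.sin(a),0]]
if np.linalg.det(G)<0: G[:,0]*=-1
d=np.array([x,y,z])-p
print("shift units",(T.T@d/.12).round(4),"after turn",(G.T@d/.12).round(4),"turn units",(R.from_matrix(T.T@G).as_rotvec()/2/np.pi).round(4))
E
python3 go.py .4945 -.0865 .1 3.3
```

```text
t 2.5 p [ 0.4942 -0.0871  0.2454] down [ 1.e-04 -0.e+00 -1.e+00] yaw 3.25 F [-0.1  0.   0.5] op 0.401
shift units [-0.005   1.2115  0.0022] after turn [-0.0049  1.2115  0.0024] turn units [-0.     -0.0001  0.    ]
```

Request:
send_rows --plan '[[[0,0.24,0],[0,0,0]],[[0,0.24,0],[0,0,0]],[[0,0.24,0],[0,0,0]],[[0,0.24,0],[0,0,0]],[[0,0.24,0],[0,0,0]],[[0,0.24,0],[0,0,0]],[[0,0.05,0],[0,0,0]],[[0,0.05,0],[0,0,0]],[[0,0.05,0],[0,0,0]],[[0,0.05,0],[0,0,0]],[[0,0,0],[0,0,0]]]'

```text
time: 3.6
eef_pos: [0.4944, -0.0872, 0.0486]
tcp_rot: [-0.514, 0.486, -0.486, 0.514]
contact_force: [-0.2, -0.6, 0.3]
opening: 0.402
```

```bash
python3 go.py .4945 -.0865 .047 3.3; python3 - <<'E'
from h import *
t=read_camera("top"); s=read_camera("scene")
cv2.imwrite("pics/pre.png",np.hstack([crop(t["img"],360,289,45,400),crop(s["img"],247,280,45,400)]))
E
```

```text
t 3.6 p [ 0.4944 -0.0872  0.0486] down [ 2.e-04 -1.e-04 -1.e+00] yaw 3.24 F [-0.2 -0.6  0.3] op 0.402
shift units [-0.0054  0.0136  0.0013] after turn [-0.0054  0.0136  0.0013] turn units [-0.     -0.0002  0.    ]
```

View pics/pre.png

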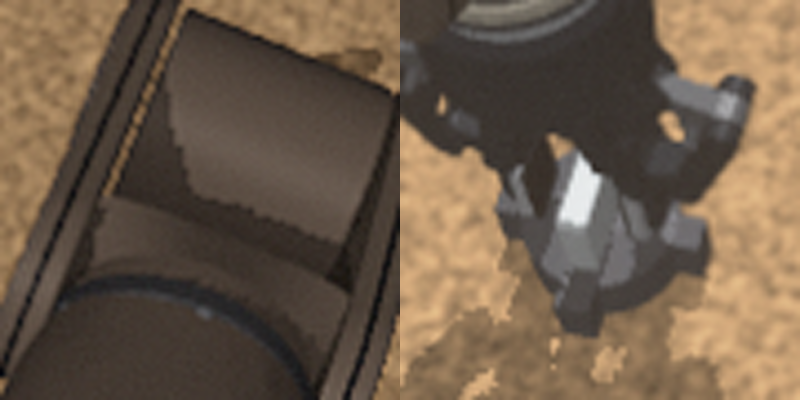

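The left half is covered by the arm. The right half shows the fin, at crop pixel (585,195), standing between the two fingertips with no contact, so I'm closing on it.

Request:
send_rows --plan '[[[0,0,0],[0,0,0]],[[0,0,0],[0,0,0]],[[0,0,0],[0,0,0]],[[0,0,0],[0,0,0]],[[0,0,0],[0,0,0]],[[0,0,0],[0,0,0]],[[0,0,0],[0,0,0]]]' --gripper 1.0 --grip_force 80

```text
time: 4.4
eef_pos: [0.4949, -0.0873, 0.0492]
tcp_rot: [-0.514, 0.485, -0.486, 0.514]
contact_force: [0.5, -0.3, 5.2]
opening: 0.126
```

Request:
send_rows --plan '[[[0,-0.1,0],[0,0,0]],[[0,-0.3,0],[0,0,0]],[[0,-0.3,0],[0,0,0]],[[0,-0.3,0],[0,0,0]],[[0,-0.3,0],[0,0,0]],[[0,-0.3,0],[0,0,0]],[[0,-0.3,0],[0,0,0]],[[0,0,0],[0,0,0]]]'

```text
time: 5.2
eef_pos: [0.4964, -0.0879, 0.2828]
tcp_rot: [-0.513, 0.482, -0.489, 0.515]
contact_force: [0.2, -0.6, -1.1]
opening: 0.124
```

```bash
python3 go.py .556 .2197 .26 6.6
```

```text
t 5.2 p [ 0.4964 -0.0879  0.2828] down [ 0.0102 -0.004  -0.9999] yaw 3.27 F [ 0.2 -0.6 -1.1] op 0.124
shift units [-2.5315  0.1847  0.64  ] after turn [-2.489   0.19    0.7879] turn units [-0.0016 -0.0093  0.0008]
```

Request:
send_rows --plan '[[[-0.2,0,0.05],[0,0,0]],[[-0.333,0,0.084],[0,0,0]],[[-0.333,0,0.084],[0,0,0]],[[-0.333,0,0.084],[0,0,0]],[[-0.333,0,0.084],[0,0,0]],[[-0.333,0,0.084],[0,0,0]],[[-0.333,0,0.084],[0,0,0]],[[-0.333,0,0.084],[0,0,0]],[[0,0,0],[0,-0.0093,0]],[[0,0,0],[0,0,0]],[[0,0,0],[0,0,0]]]'

```text
time: 6.3
eef_pos: [0.5527, 0.2201, 0.2749]
tcp_rot: [0.529, -0.471, 0.47, -0.527]
contact_force: [0.2, 0.4, -0.7]
opening: 0.121
```

```bash
python3 go.py .556 .2197 .26 6.6; python3 - <<'E'
from h import *
t=read_camera("top"); s=read_camera("scene")
cv2.imwrite("pics/above_t.png",t["img"]);cv2.imwrite("pics/above_s.png",s["img"])
cv2.imwrite("pics/above.png",np.hstack([crop(t["img"],200,248,80,400),crop(s["img"],332,90,80,400)]))
E
```

```text
t 6.3 p [0.5527 0.2201 0.2749] down [-2.8e-03 -8.0e-04 -1.0e+00] yaw 6.54 F [ 0.2  0.4 -0.7] op 0.121
shift units [0.0064 0.1242 0.0275] after turn [0.0065 0.1243 0.0271] turn units [ 0.0005 -0.0002  0.0001]
```

View pics/above.png

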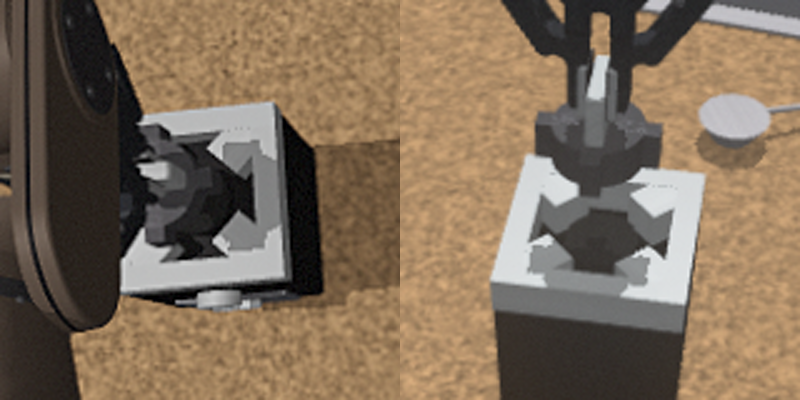

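Left half: the holder hangs over the well, partly hidden by the arm. Right half: the fin is gripped upright at (597,95), with side teeth at (545,135) and (652,148) and the front tooth tip at (592,190). I'm checking the in-hand offset from these.

```bash
python3 - <<'E'
from h import *
s=read_camera("scene"); z=.226
uv=(np.array([[537,152],[659,168],[592,196]],float)-[400,0])*.4+[252,10]-.3
P=ray(s,uv,z)[:,:2]; print(P.round(4))
a=np.radians(6.6); ex=np.array([np.cos(a),np.sin(a)]); ey=np.array([-ex[1],ex[0]])
d=P[1]-P[0]; print("side len",np.linalg.norm(d),"ang",np.degrees(np.arctan2(d[1],d[0])))
print("centre from sides",(P[:2].mean(0)+.007*ey).round(4),"front",(P[2]+.04*ey).round(4))
g=crop(s["img"],332,75,45,800); cv2.imwrite("pics/zoom.png",g[:600])
E
python3 go.py .556 .2197 .2195 6.6
```

```text
[[0.5141 0.2133]
 [0.5939 0.2197]
 [0.5597 0.1819]]
side len 0.07999976219696563 ang 4.5788628644624
centre from sides [0.5532 0.2234] front [0.5551 0.2216]
t 6.45 p [0.5533 0.2196 0.2761] down [-7.e-04 -2.e-04 -1.e+00] yaw 6.49 F [-0.9  0.1 -0.9] op 0.123
shift units [0.0013 0.4717 0.0231] after turn [0.0015 0.4717 0.0227] turn units [ 0.0001 -0.0003  0.    ]
```

View pics/zoom.png

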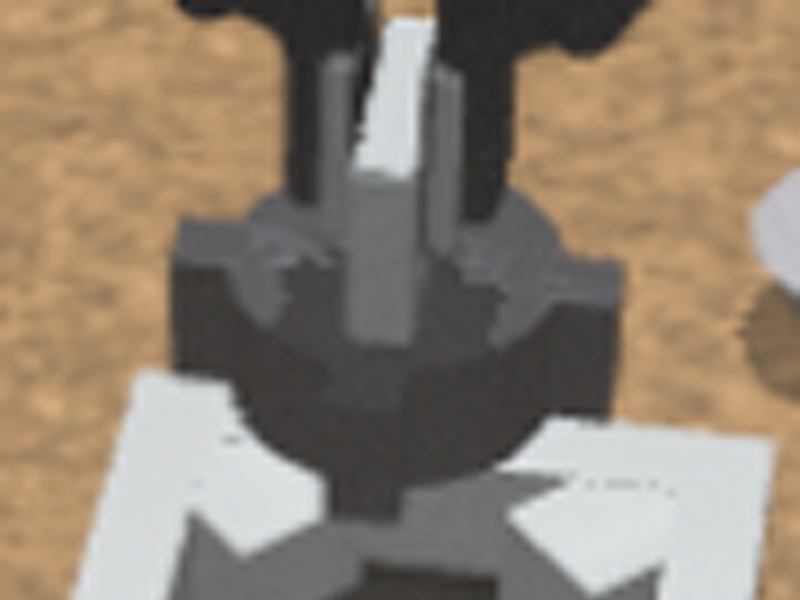

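The zoom shows the holder level and clear of the fingertips. The front-top corners of the side teeth are at (172,262) and (620,300), the front tooth's bottom corners at (328,518) and (403,520), and the fin's front-top corners at (352,175) and (413,178).

```bash
python3 - <<'E'
from h import *
s=read_camera("scene"); p=get_state()["eef_pos"]; u=p[2]-.0486
f=lambda q,z: ray(s,np.array(q,float)/8.889+[287,30]-.45,z)[:,:2]
a=np.radians(6.5); ex=np.array([np.cos(a),np.sin(a)]); ey=np.array([-ex[1],ex[0]])
S=f([[172,262],[620,300]],u+.026); B=f([[328,518],[403,520]],u); F=f([[352,175],[413,178]],u+.06)
for n,P,o in(("side",S,.007),("tooth",B,.04),("fin",F,.023)):
    d=P[1]-P[0]; print(n,np.linalg.norm(d).round(4),np.degrees(np.arctan2(d[1],d[0])).round(1),"centre",(P.mean(0)+o*ey).round(4))
print(p)
E
```

```text
side 0.0791 8.4 centre [0.5542 0.2191]
tooth 0.0132 13.7 centre [0.5543 0.2197]
fin 0.0102 11.4 centre [0.5541 0.2177]
[0.55338663 0.21956391 0.27632841]
```

Request:
send_rows --plan '[[[0,0,0.02],[0,0,0]],[[0,0.1,0],[0,0,0]],[[0,0.1,0],[0,0,0]],[[0,0.1,0],[0,0,0]],[[0,0.08,0],[0,0,0]],[[0,0.05,0],[0,0,0]],[[0,0.03,0],[0,0,0]],[[0,0.03,0],[0,0,0]],[[0,0.03,0],[0,0,0]],[[0,0.03,0],[0,0,0]],[[0,0,0],[0,0,0]]]'

```text
time: 7.6
eef_pos: [0.5556, 0.2207, 0.2101]
tcp_rot: [0.528, -0.471, 0.47, -0.528]
contact_force: [0.4, -0.5, -1.2]
opening: 0.128
```

```bash
python3 go.py .5557 .22 .205 6.6; python3 - <<'E'
from h import *
s=read_camera("scene"); cv2.imwrite("pics/ent.png",crop(s["img"],332,95,50,600))
E
```

```text
t 7.6 p [0.5556 0.2207 0.2101] down [-7.e-04 -2.e-04 -1.e+00] yaw 6.6 F [ 0.4 -0.5 -1.2] op 0.128
shift units [ 0.0057  0.0422 -0.0001] after turn [ 0.0057  0.0422 -0.0001] turn units [0.0001 0.     0.    ]
```

View pics/ent.png

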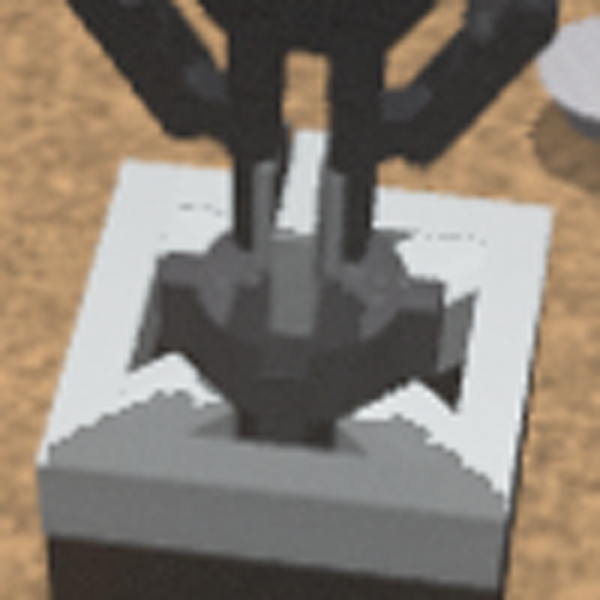

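The holder is inside the well with all four teeth in the notches: the front tooth at (287,430) is centred and the side teeth are at (180,280) and (430,300). There is no contact force yet, so I'm pressing down.

Request:
send_rows --plan '[[[0,0.03,0],[0,0,0]],[[0,0.02,0],[0,0,0]],[[0,0.02,0],[0,0,0]],[[0,0.02,0],[0,0,0]],[[0,0.02,0],[0,0,0]],[[0,0.02,0],[0,0,0]],[[0,0.02,0],[0,0,0]],[[0,0,0],[0,0,0]],[[0,0,0],[0,0,0]]]' --grip_force 110

```text
time: 8.55
eef_pos: [0.5565, 0.2209, 0.1947]
tcp_rot: [-0.528, 0.47, -0.471, 0.528]
contact_force: [-1.5, -1.3, 3.3]
opening: 0.119
```

Request:
send_rows --plan '[[[0,0.02,0],[0,0,0]],[[0,0.02,0],[0,0,0]],[[0,0,0],[0,0,0]],[[0,0,0],[0,0,0]]]'

```text
time: 8.95
eef_pos: [0.5566, 0.221, 0.1927]
tcp_rot: [-0.528, 0.47, -0.471, 0.528]
contact_force: [-7.8, -1.9, 14.4]
opening: 0.116
```

Request:
send_rows --plan '[[[0,0.02,0],[0,0,0]],[[0,0.02,0],[0,0,0]],[[0,0,0],[0,0,0]],[[0,0,0],[0,0,0]]]'

```text
time: 9.35
eef_pos: [0.5568, 0.221, 0.1926]
tcp_rot: [-0.528, 0.47, -0.471, 0.529]
contact_force: [-14.0, -3.7, 30.0]
opening: 0.114
```

```bash
python3 go.py .5557 .22 .192 6.6; python3 - <<'E'
from h import *
s=read_camera("scene"); cv2.imwrite("pics/home.png",crop(s["img"],332,95,50,600))
E
```

```text
t 9.35 p [0.5568 0.221  0.1926] down [ 2.e-03 -4.e-04 -1.e+00] yaw 6.65 F [-14.   -3.7  30. ] op 0.114
shift units [ 0.0074  0.0051 -0.0103] after turn [ 0.0074  0.0051 -0.0103] turn units [-0.0003  0.0001  0.0001]
```

View pics/home.png

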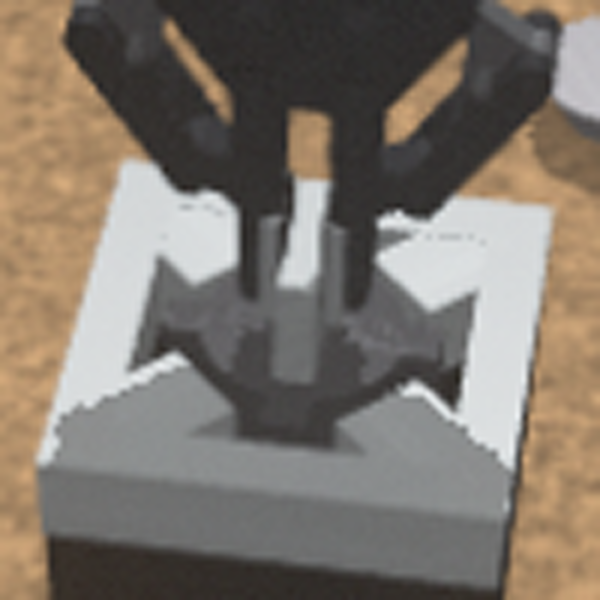

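The disc top looks flush with the rim, with the teeth in the notches. The stop is hard: z stayed at 0.1926 while the force rose from 14 to 30 N. I'm unloading, then opening.

Request:
send_rows --plan '[[[0,-0.03,0],[0,0,0]],[[0,-0.03,0],[0,0,0]],[[0,-0.015,0],[0,0,0]],[[0,0,0],[0,0,0]]]'

```text
time: 9.8
eef_pos: [0.5564, 0.2209, 0.1928]
tcp_rot: [-0.527, 0.47, -0.471, 0.528]
contact_force: [-1.6, -0.1, 5.9]
opening: 0.118
```

Request:
send_rows --plan '[[[0,0,0],[0,0,0]],[[0,0,0],[0,0,0]],[[0,0,0],[0,0,0]],[[0,0,0],[0,0,0]],[[0,0,0],[0,0,0]],[[0,0,0],[0,0,0]]]' --gripper 0.6

```text
time: 10.4
eef_pos: [0.5558, 0.2207, 0.1918]
tcp_rot: [0.528, -0.47, 0.47, -0.528]
contact_force: [1.0, 0.3, -0.2]
opening: 0.398
```

Released cleanly. Next I go straight up, then back away so both cameras can see.

Request:
send_rows --plan '[[[0,-0.1,0],[0,0,0]],[[0,-0.2,0],[0,0,0]],[[0,-0.3,0],[0,0,0]],[[0,-0.3,0],[0,0,0]],[[0,-0.3,0],[0,0,0]],[[0.3,0,0],[0,0,0]],[[0.35,0,0],[0,0,0]],[[0.35,0,0],[0,0,0]],[[0.35,0,0],[0,0,0]],[[0.35,0,0],[0,0,0]],[[0.3,0,0],[0,0,0]],[[0,0,0],[0,0,0]]]'

```text
time: 11.6
eef_pos: [0.5838, -0.0217, 0.3369]
tcp_rot: [0.527, -0.471, 0.472, -0.527]
contact_force: [0.1, 0.5, -0.5]
opening: 0.401
```

```bash
python3 go.py .5557 .22 .192 6.6; python3 - <<'E'
from h import *
t=read_camera("top"); s=read_camera("scene")
a=np.hstack([crop(t["img"],200,248,45,400),crop(s["img"],332,100,45,400)])
cv2.imwrite("pics/end.png",a)
for n,c,b in(("top",t,(175,220,220,275)),("scene",s,(310,75,355,120))): 
    print(n,ray(c,[[c["cx"],c["cy"]]],.2036).round(3))
E
```

```text
t 11.6 p [ 0.5838 -0.0217  0.3369] down [ 0.0011 -0.0016 -1.    ] yaw 6.3 F [ 0.1  0.5 -0.5] op 0.401
shift units [-2.0297  1.2041 -0.0127] after turn [-2.0277e+00  1.2077e+00 -1.0000e-03] turn units [-0.0002 -0.0008  0.0003]
top [[ 0.56  -0.007  0.204]]
scene [[ 0.618 -0.09   0.204]]
```

View pics/end.png

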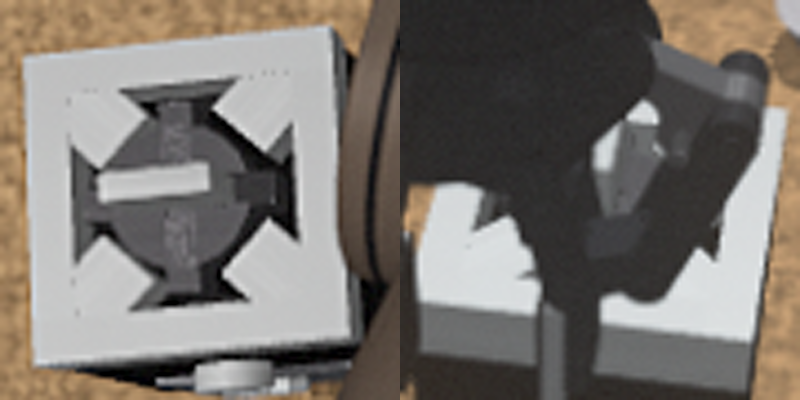

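The top view shows the holder seated and centred, with its teeth in the notches and the fin at (155,183). The arm blocks the scene view, so I'll move clear and triangulate the fin height as a final check.

Request:
send_rows --plan '[[[0.3,0,0],[0,0,0]],[[0.35,0,0],[0,0,0]],[[0.35,0,0],[0,0,0]],[[0.35,0,0],[0,0,0]],[[0.35,0,0],[0,0,0]],[[0.35,0,0],[0,0,0]],[[0.35,0,0],[0,0,0]],[[0.3,0,0],[0,0,0]],[[0,0,0],[0,0,0]],[[0,0,0],[0,0,0]]]'

```text
time: 12.7
eef_pos: [0.6212, -0.3387, 0.3358]
tcp_rot: [-0.528, 0.471, -0.47, 0.528]
contact_force: [0.2, 0.2, -0.2]
opening: 0.402
```

```bash
python3 - <<'E'
from h import *
t=read_camera("top"); s=read_camera("scene"); st=get_state(); print(st["time"],st["eef_pos"].round(3),st["contact_force"].round(1))
cv2.imwrite("pics/final.png",np.hstack([cv2.resize(t["img"],(400,300)),crop(s["img"],332,100,45,300)]))
rays=[]
for n,c in(("top",t),("scene",s)):
    x,y=(155/400*90+155,183/400*90+203) if n=="top" else (332,92)
    b=(int(x)-22,int(y)-22,int(x)+22,int(y)+22)
    I=c["img"][b[1]:b[3],b[0]:b[2]].astype(int); m=((I.max(2)-I.min(2))<30)&(I.max(2)>150)
    for k in blob(m,40):
        r=cv2.minAreaRect(k+np.array(b[:2])); print(n,cv2.contourArea(k),np.round(r[0],1),np.round(r[1],1),ray(c,cv2.boxPoints(r),.2035).mean(0).round(4))
E
```

```text
12.8 [ 0.621 -0.338  0.336] [ 0.2  0.4 -0.3]
top 405.5 [177.5 243.5] [43. 21.] [0.5554 0.2431 0.2035]
top 114.5 [189.  243.6] [ 5.6 24.6] [0.5552 0.2224 0.2035]
top 42.0 [206.5 227.5] [11.  7.] [0.5843 0.193  0.2035]
scene 613.0 [331.5  84.4] [45.5 20.3] [0.5552 0.2181 0.2035]
scene 58.0 [315.  108.5] [ 9. 10.] [0.5452 0.1552 0.2035]
```

View pics/final.png

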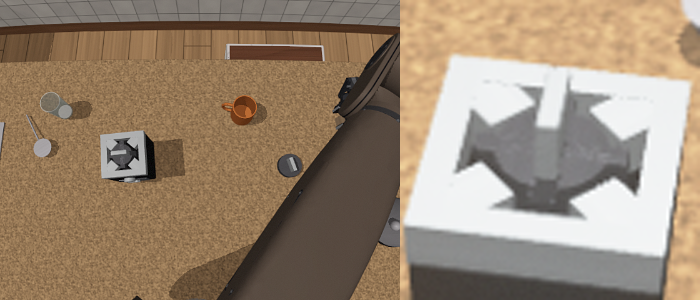

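The mug and lid are where they were, and the holder sits flush with the rim. The fin's near top end is at crop (550,124). One number check on height, and I'll hand in only if it agrees.

```bash
python3 - <<'E'
from h import *
s=read_camera("scene")
e=ray(s,[[332,92.2]],.2035)[0]
print("fin end, scene, at home height:",e.round(4),"expected from top view (.5578,.1996)")
e2=ray(s,[[332,92.2]],.2175)[0]; print("if 14 mm high:",e2.round(4))
if abs(e[1]-.1996)<.005: print(sign_off())
E
```

```text
fin end, scene, at home height: [0.5612 0.1993 0.2035] expected from top view (.5578,.1996)
if 14 mm high: [0.5651 0.1837 0.2175]
the job is handed in; nothing more can be done
None
```

The burr holder is back in the grinder, pushed fully home and released. I handed the job in at about 13 s of the 43 s limit.

I gripped it by its fin, turned it about 3° to match the grinder, and lowered it with its teeth in the notches. I then pressed until it stopped hard: the height held at 0.1926 m while the measured force rose to about 33 N (30 N of it vertical). After that I eased off, opened the gripper and moved clear.

**Last checks**
- **Height:** with the arm clear, the fin's near end appears where the top camera predicts for the home height. They agree to 0.3 mm along the viewing direction and 3.4 mm sideways. A holder sitting 14 mm high would have shown about 16 mm off.
- **Appearance:** the disc looks flush with the rim, with all four teeth in the notches.
- **Bystanders:** the lid and mug look unmoved in the last picture. I checked that by eye and did not measure it.
- **Robot:** it is touching nothing, and the measured force is near zero.

**What disagreed**
- The two cameras put the grinder's centre about 1.5 mm apart. I aimed between them, well within the 4 mm of play.
- In the scene camera, the automatic mask merged the fin with the rim, so I read that fin point by eye from the picture.
- While pressing there was also a sideways force of about 14 N, which went away once I eased off and opened the gripper.

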